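Batch out a pair of bench dogs through the tip bucket

TASK

Stand the two round steel bench dogs, one after the other, in the steel bucket of the batch tipper; one alone leaves it waiting upright, and the second makes it trip and dump both into the catch tray below. Then press the raised tail plate down until the empty bucket swings back upright and rests there, leaving both bench dogs in the tray.

Things in the scene. Friction and masses are not known exactly. Their poses are not given: they have to be found in the camera images.
- dog_a: One of two identical bench dogs: solid round steel post, 28 mm in diameter, 68 mm tall, 0.3 kg, standing on the bench. Grip the shaft; above 59 mm it narrows to a button 21 mm wide. Origin: centre of its foot, z up the post. Not wanted: a square steel stub of the same height, a squat bush 42 mm wide.
- dog_b: The second bench dog, identical to the first; either may go first.
- tipper: Batch tipper, fixed to the bench: plywood base, two grey posts 225 mm tall (108 to 124 mm either side) carrying an axle 210 mm above the bench. Origin: on the bench below the axle's middle. x along the axle, y the way it dumps, z up. The open catch tray lies under the bucket: inside x -95 to 95, y -10 to 230 mm, floor 12 mm and wall tops 55 mm above the bench.
- bucket_floor (a point): Middle of the floor of the steel bucket, moving with it. At rest: tipper y = 110 mm, 210 mm above the bench. Floor 130 mm along x, 70 mm along y, sloping 8 degrees down to the axle; walls on the axle side and both ends, rim 30 mm above this point; far side open. Stand the dogs side by side, 32 mm either side of it along x; let go close to the floor and draw back up.
- tail (a point): On top of the tail plate, 180 mm from the axle on the side away from the bucket, moving with it. Plate 60 mm wide, 4 mm thick, reaching 215 mm from the axle. At rest it slopes 22 degrees down, about 145 mm above the bench here; dumped, 44 degrees up, about 335 mm here, at tipper y = -130 mm. The round dark counterweight (44 mm thick) stands over the plate at rest, y = -57 mm, top 309 mm above the bench.
- bucket (a joint): Angle of the bucket, rad: 0 upright, 1.15 fully dumped, a stop at each. One dog does not trip it, two do; it stays dumped when empty. To reset, press straight down (about 5 N) on the plate at tipper y = -130 mm, x = 0, to about 215 mm above the bench, then rise. Below about 0.5 it falls back upright by itself; do not follow it lower, the counterweight swings back over the plate.
Mind the look-alikes: they are no part of the job. What is shaped like the dog_b but black or red is not meant. Leave any brown look-alike of the dog_a alone.

How it is judged:
By the outcome, as a careful person would: the job done as asked, in the order asked, and still so for the second after the job is handed in, with the robot touching nothing.
It also fails if it takes over 72 s, if anything falls off the work surface, if the arm or the gripper's body presses on something with over 40 N, if the wrist force passes 120 N, or if a joint passes its speed limit or range.

ROBOT

A 7-joint arm with a two-finger parallel gripper is mounted at the origin on the work surface. World frame = base frame: x ahead of the robot, y to its left, z up, the work surface at z = 0. Lengths are in m, angles in rad, forces in N, time in s.
With the tool pointing down it reaches from about 0.425 to 0.925 m from the base axis. Payload 6.8 kg.
Tool frame: the origin (TCP) lies on the front face of the gripper's body, between the roots of the fingers; the fingertips stand 73 mm ahead of it and the grasp point (between the pads) lies 54 mm ahead of it (bot.finger_overhang is the z of the fingertips in the tool frame, in m); z points along the fingers, y is the line along which they close (so a half turn about z gives the same grasp; the last joint's range is limited). The gripper opens to 85 mm and grips with 20 to 120 N. Pads are 22 mm wide; open, the fingers measure 114 mm over their backs; the gripper's body (76 mm by 85 mm) begins 54 mm behind the grasp point. The pads swing forward as they close: fully open they stand 13 mm farther back than shut.
Start: joints at [1.046, 0.477, 0.022, 1.555, -0.011, 1.109, -0.083], TCP at [0.273, -0.617, 0.304] pointing down, gripper open.
Joint ranges: [-2.96, 2.96], [-0.34, 2.1], [-1.41, 1.46], [0.24, 2.44], [-1.37, 4.51], [0.17, 1.92], [-2.96, 2.96]. Speed limits (rad/s): [2.39, 2.39, 3.14, 3.14, 3.14, 3.14, 3.14].

INTERFACE

Orientations are given as a unit quaternion [w, x, y, z].
In Python, from station import bot gives the robot as it stands.
- The arm moves only by the tool servo_tool, never from a script. Its argument "motion" is one flat list of numbers, 7 for each row, row after row: the shift along the tool's x, y, z as a fraction of full scale, then the turn, a rotation vector about the tool's x, y, z as a fraction of full scale, then the closure, from 0 (fully open) to 1 (shut). In form: [tx, ty, tz, ax, ay, az, gripper, tx, ty, tz, ax, ay, az, gripper, ...]. A call has 1 to 5 rows; each row shifts and turns the commanded pose from where the row before left it, along the tool's axes as they then stand; what a row does not reach is not made up. Full scale, the value 1, is 0.02 m for a shift and 0.15 rad for a turn. A row lasts 1/8 s, in which the tool goes at most 62.5 mm and 10.7 degrees, less where a joint would pass 70% of its speed; a pose out of reach is approached as far as the arm can. A call with a number of a shift or a turn outside -1 to 1 is refused whole. A call with a gripper value outside its range is refused whole. The fingers move at their own pace and stop on an object; "grip_force" is the grip in N (left out, the last holds). Time passes only in rows, so rows that do not move let the fingers close. It gives the time, the measured TCP pose, the force, the opening and the grip force at its end, in the units of the state.
- bot.get_obs(): the state, without advancing time (a new reading comes with each control period).
- bot.read_camera(name): name is "side" or "top"; returns the picture (400x640x3 uint8, red, green, blue); there is no depth.
- bot.get_calibration(name): a dict with "mtx" (3x3 intrinsics, pixels), "rvec" (rotation vector, rad) and "tvec" (3), from world to camera coordinates, as OpenCV has them. Camera axes: x right, y down, z forward; pixel columns grow to the right and rows downward; lengths in m; the calibration is good to about 2 mm. A picture is of the moment at which its call begins. get_calibration takes no time and is no camera call.
- bot.hand_in(): hands the job in; it is judged then, once.
Trained networks look in the newest picture that a camera, given by its name, has taken for a name from the list of things; names that differ only in an ending like _2 or _b are one class to them, and where a whole thing is asked for, a point or a joint stands for the part that bears it (a point fixed in the world has none). Each returns a list of dicts, best first, with "p" (0 to 1); they miss things now and then, are a little off and sometimes report something else, mostly with a low value. They report only what shows in the picture. A call takes as long as a camera call. They do not tell look-alikes from the thing itself.
- bot.boxes_of(camera, name): "uv" ([column, row] in pixels, amid what is visible of it).
The state is a dict: "t": time; "q": joint angles; "joint_vel": joint speeds; "joint_torque": joint torques, N m; "eef_pos": TCP position; "tool_rot": TCP orientation; "contact_force": force on the tool from outside, world axes, zero at the start; "torque": the same for the moment, N m; "gripper_width": opening from 0.0 (shut) to 1.0 (fully open); "grasp_force": force on a finger pad.
Only numpy, scipy, OpenCV 4.12 (cv2) and the standard library are available. Lean on these libraries where they do the work, as an engineer would, in place of code of your own. Each camera call takes 0.05 s, during which the arm holds its last target. There are 200 camera calls.

## Working session

There is one attempt and no reset: what is moved stays moved. The work goes in short steps, Python scripts to look and compute and a tool call to move; the robot and the scene stay as the last step left them, time stands still between calls to the robot, and variables do not carry over. Pictures are saved under pics/ and viewed, at most 10 in all, crops included, and the job is handed in when it is done.

Besides the shell and the picture viewer there is one more tool, called after ">>>" as name(argument=value, ...) on one line, values as JSON. servo_tool: Moves the arm, as the interface text tells. Shift numbers are shares of 0.02 m and turn numbers shares of 0.15 rad, none past 1 either way. Its arguments: {"type":"object","properties":{"motion":{"type":"array","items":{"type":"number","minimum":-1,"maximum":1}},"grip_force":{"type":"number"}},"required":["motion"]}

```bash
mkdir -p pics; cat > h.py <<'E'
from station import bot
import numpy as np, cv2
def cal(n):
    c=bot.get_calibration(n); return np.array(c["mtx"],float),np.array(c["rvec"],float),np.array(c["tvec"],float).reshape(3)
def ray(n,uv):
    K,r,t=cal(n); R=cv2.Rodrigues(r)[0]; return -R.T@t, R.T@np.linalg.inv(K)@np.array([uv[0],uv[1],1.])
def onz(n,uv,z):
    o,d=ray(n,uv); return o+d*(z-o[2])/d[2]
def tri(a,b):
    o1,d1=ray("side",a);o2,d2=ray("top",b)
    s=np.linalg.lstsq(np.c_[d1,-d2],o2-o1,rcond=None)[0]
    p,q=o1+d1*s[0],o2+d2*s[1]; return (p+q)/2,np.linalg.norm(p-q)
def proj(n,p):
    K,r,t=cal(n); return cv2.projectPoints(np.array(p,float).reshape(-1,1,3),r,t,K,None)[0].reshape(-1,2)
def save(n,f): im=bot.read_camera(n); cv2.imwrite("pics/"+f,im[:,:,::-1]); return im
E
python3 - <<'E'
from h import *
np.set_printoptions(precision=3,suppress=True)
for n in("side","top"):
    save(n,n+"0.png")
    for k in("dog_a","tipper","bucket_floor","tail"):
        print(n,k,[(np.round(d["uv"]),round(d["p"],2)) for d in bot.boxes_of(n,k)])
print(bot.get_obs())
E
```

```text
side dog_a [(array([449., 186.]), 0.76), (array([463., 206.]), 0.66), (array([475., 222.]), 0.64), (array([392., 220.]), 0.61), (array([385., 245.]), 0.52)]
side tipper [(array([179., 252.]), 0.8), (array([391., 217.]), 0.56)]
side bucket_floor [(array([199., 201.]), 0.64)]
side tail [(array([203., 199.]), 0.89)]
top dog_a [(array([471., 209.]), 0.69), (array([475., 184.]), 0.52), (array([373., 227.]), 0.51), (array([471., 240.]), 0.47)]
top tipper [(array([201., 174.]), 0.97)]
top bucket_floor [(array([213., 177.]), 0.83), (array([395., 203.]), 0.49)]
top tail [(array([212., 176.]), 0.58)]
{'t': 0.5, 'q': array([ 1.046,  0.477,  0.022,  1.555, -0.011,  1.109, -0.083]), 'joint_vel': array([ 0.001, -0.001,  0.001,  0.001,  0.   ,  0.   , -0.001]), 'joint_torque': array([ -0.002, -59.581,   1.605, -28.129,   0.012,   0.002,  -0.   ]), 'eef_pos': array([ 0.273, -0.617,  0.304]), 'tool_rot': array([ 0.   ,  0.978,  0.207, -0.   ]), 'contact_force': array([-0.814,  0.536,  0.482]), 'torque': array([ 0.037,  0.037, -0.045]), 'grasp_force': 0.0, 'gripper_width': 0.9986371971212602}
```

View pics/side0.png

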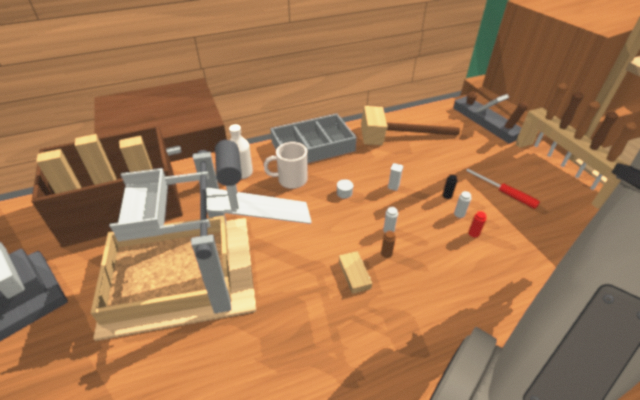

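View pics/top0.png

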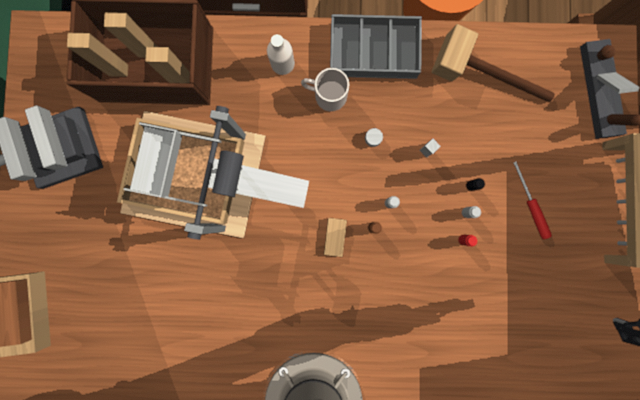

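Candidates, side / top pixels:
- Steel round with button: (391,218)/(393,202) and (463,205)/(473,212).
- Square stub: (396,176)/(431,147). Bush: (345,188)/(374,137).
- Black: (450,186)/(475,184). Red: (477,223)/(468,240). Brown: (388,244)/(375,228).

The two steel round ones fit. I'll confirm them in a crop.

```bash
python3 - <<'E'
from h import *
s=cv2.imread("pics/side0.png");t=cv2.imread("pics/top0.png")
z=lambda im,x,y,w,h,W,H:cv2.resize(im[y:y+h,x:x+w],(W,H),interpolation=cv2.INTER_CUBIC)
a=np.hstack([z(s,370,150,130,97,400,300),z(t,360,120,130,97,400,300)])
b=np.hstack([z(s,80,120,240,180,400,300),z(t,110,90,240,180,400,300)])
cv2.imwrite("pics/crop.png",np.vstack([a,b]))
for a,b in [((391,218),(393,202)),((463,205),(473,212)),((204,245),(195,230)),((203,157),(222,114))]: print(tri(a,b))
for z_ in (0.068,): print(onz("top",(393,202),z_),onz("top",(473,212),z_))
E
```

```text
(array([ 0.48284731, -0.17660861,  0.04216382]), np.float64(0.0029287264982484785))
(array([ 0.46467178, -0.37116094,  0.02966656]), np.float64(0.004594577125834726))
(array([0.40840679, 0.24378475, 0.21609929]), np.float64(0.00014151866914055702))
(array([0.64481154, 0.20055105, 0.2166372 ]), np.float64(0.0030104257543327262))
[ 0.48095717 -0.17388007  0.068     ] [ 0.4623293  -0.36045144  0.068     ]
```

View pics/crop.png

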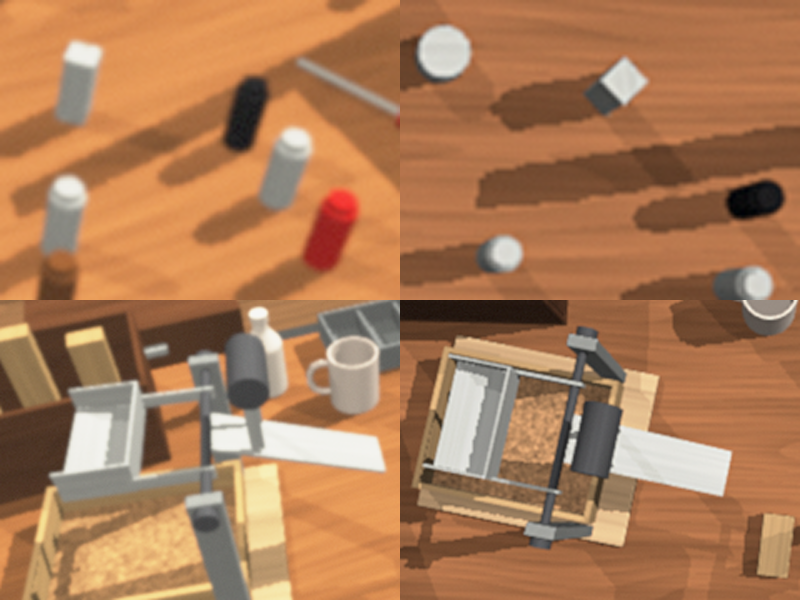

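The crop confirms both round steel dogs with buttons (buttons at side (392,210) and (465,194), top (393,200) and (475,212)). The stub is square, and the others are black or red. Next I refine the tipper pose from its axle, tail and post features.

```bash
python3 - <<'E'
from h import *
from scipy.optimize import least_squares
np.set_printoptions(precision=4,suppress=True)
for a,b in [((392.4,210.5),(393.5,200.5)),((465.5,194),(475.4,212.2))]: print(tri(a,b))
T=np.array([[30,-200,131],[-30,-200,131]])/1e3
A=np.array([[60,0,210],[-60,0,210]])/1e3
def W(p,X):
    c,s=np.cos(p[2]),np.sin(p[2]); return X@np.array([[c,s,0],[-s,c,0],[0,0,1]])+[p[0],p[1],0]
def res(p):
    r=[proj("top",W(p,T))-[(308.6,183),(303.2,206.4)],proj("side",W(p,T))-[(308.,202),(310.4,221.4)]]
    r+=[proj("top",W(p,np.array([[.116,0,.225],[-.116,0,.225]])))-[(220,114),(195,229)],proj("side",W(p,np.array([[.116,0,.225],[-.116,0,.225]])))-[(202.5,155),(202.5,240)]]
    return np.concatenate(r).ravel()
f=least_squares(res,[.527,.222,-.18],loss="soft_l1");p=f.x
print(p,res(p).reshape(-1,2))
P=lambda *x:W(p,np.array([x])/1e3)[0]
for n,x in dict(fl=(0,110,210),L=(-32,110,210),R=(32,110,210),tail=(0,-130,335)).items(): print(n,P(*x))
# overlay
X=[]
c8,s8=np.cos(np.radians(8)),np.sin(np.radians(8))
m=[[x,110+35*k*c8,210+35*k*s8] for x,k in((-65,-1),(65,-1),(65,1),(-65,1))]
ims=[]
for n,(x0,y0) in(("side",(80,120)),("top",(110,90))):
    im=cv2.imread(f"pics/{n}0.png")
    im=cv2.resize(im[y0:y0+180,x0:x0+240],(720,540),interpolation=cv2.INTER_CUBIC)
    def d(pts,col,cl=True):
        q=((proj(n,W(p,np.array(pts)/1e3))-[x0,y0]+.5)*3).astype(int); cv2.polylines(im,[q.reshape(-1,1,2)],cl,col,1)
    d(m,(0,0,255)); d([[-108,0,210],[108,0,210]],(0,255,0),False)
    d([[-30,-200,131],[30,-200,131],[30,-60,188],[-30,-60,188]],(255,0,0))
    d([[-95,-10,55],[95,-10,55],[95,230,55],[-95,230,55]],(255,0,255))
    ims.append(im[:,:])
cv2.imwrite("pics/ov.png",cv2.resize(np.vstack(ims),(540,600*540//405 if 0 else 600)) if 0 else cv2.resize(np.hstack(ims),(800,300)))
E
```

```text
(array([ 0.4844, -0.1756,  0.0663]), np.float64(0.0008038177032085245))
(array([ 0.4628, -0.3637,  0.0711]), np.float64(0.002973212316025318))
[ 0.5269  0.2228 -0.1776] [[ 0.7344 -2.6286]
 [ 0.5725  0.6882]
 [-1.3594  0.42  ]
 [ 1.7299  1.2346]
 [-0.5853  0.5882]
 [-0.9419 -1.1127]
 [-0.053   0.1025]
 [ 0.3173 -0.4478]]
fl [0.5464 0.3311 0.21  ]
L [0.5149 0.3367 0.21  ]
R [0.5779 0.3254 0.21  ]
tail [0.5039 0.0948 0.335 ]
```

View pics/ov.png

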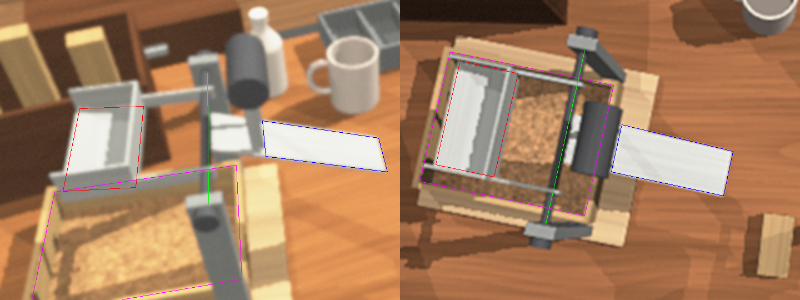

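The overlay matches bucket floor, tray, axle and tail. dog_b is the one at (0.463,-0.363) and dog_a at (0.483,-0.175). I start with the far one, keeping the current yaw so the fingers clear the black and red neighbours.

```bash
cat >> h.py <<'E'
def go(*ws):  # world waypoints (x,y,z): tool-axis shifts in full-scale units from the present pose
    from scipy.spatial.transform import Rotation as Ro
    o=bot.get_obs(); q=o["tool_rot"]; R=Ro.from_quat([q[1],q[2],q[3],q[0]]).as_matrix()
    print("t",round(o["t"],2),"pos",np.round(o["eef_pos"],4),"yawY",round(float(np.arctan2(R[1,1],R[0,1])),3),"tilt",np.round(R[:2,2],3),"F",np.round(o["contact_force"],1),"w",round(o["gripper_width"],3),"g",round(o["grasp_force"],1))
    p=np.array(o["eef_pos"])
    for w in ws: w=np.array(w); print(w,"->",np.round(R.T@(w-p)/.02,2)); p=w
E
python3 - <<'E'
from h import *
for n,u in dict(black=(476.5,184),red=(470,240),brown=(376,227),dog2=(475.4,212.2),dog1=(393.5,200.5)).items(): print(n,onz("top",u,.068))
go((.4627,-.362,.19),(.4627,-.362,.102))
E
```

```text
black [ 0.52795965 -0.3684624   0.068     ]
red [ 0.39727175 -0.35366601  0.068     ]
brown [ 0.4218569 -0.1352375  0.068    ]
dog2 [ 0.46200398 -0.36603963  0.068     ]
dog1 [ 0.48448678 -0.17499522  0.068     ]
t 0.5 pos [ 0.2732 -0.6172  0.3039] yawY -1.154 tilt [-0. -0.] F [-0.8  0.5  0.5] w 0.999 g 0.0
[ 0.4627 -0.362   0.19  ] -> [13.83 -7.83  5.69]
[ 0.4627 -0.362   0.102 ] -> [0.  0.  4.4]
```

>>> servo_tool(motion=[1,-0.55,0,0,0,0,0.4,1,-0.55,0,0,0,0,0.4,1,-0.55,0.3,0,0,0,0.4,1,-0.55,0.4,0,0,0,0.4,1,-0.55,0.5,0,0,0,0.4], grip_force=60)

```text
t: 1.12
eef_pos: [0.3437, -0.5246, 0.2793]
tool_rot: [-0.0, 0.978, 0.207, 0.0]
contact_force: [1.0, 0.5, -0.4]
gripper_width: 0.601
grasp_force: 0.0
```

>>> servo_tool(motion=[1,-0.55,0.5,0,0,0,0.4,1,-0.55,0.5,0,0,0,0.4,1,-0.55,0.5,0,0,0,0.4,1,-0.55,0.5,0,0,0,0.4,1,-0.55,0.5,0,0,0,0.4])

```text
t: 1.75
eef_pos: [0.4124, -0.4338, 0.2291]
tool_rot: [-0.0, 0.978, 0.207, -0.0]
contact_force: [-0.4, -0.2, -0.4]
gripper_width: 0.597
grasp_force: 0.0
```

>>> servo_tool(motion=[1,-0.55,0.5,0,0,0,0.4,1,-0.55,0.5,0,0,0,0.4,1,-0.55,0.5,0,0,0,0.4,0.77,-0.55,0.5,0,0,0,0.4,0,0,0,0,0,0,0.4])

```text
t: 2.38
eef_pos: [0.4634, -0.3625, 0.1889]
tool_rot: [-0.001, 0.978, 0.209, -0.0]
contact_force: [-0.2, 0.1, 0.5]
gripper_width: 0.598
grasp_force: 0.0
```

```bash
python3 - <<'E'
from h import *
go((.4625,-.3645,.19),(.4625,-.3645,.102))
a=save("side","s1.png");b=save("top","t1.png")
ims=[cv2.resize(a[130:280,370:570],(400,300)),cv2.resize(b[130:280,370:570],(400,300))]
cv2.imwrite("pics/c1.png",np.hstack(ims)[:,:,::-1])
E
```

```text
t 2.38 pos [ 0.4634 -0.3625  0.1889] yawY -1.151 tilt [-0.001  0.002] F [-0.2  0.1  0.5] w 0.598 g 0.0
[ 0.4625 -0.3645  0.19  ] -> [-0.08  0.07 -0.06]
[ 0.4625 -0.3645  0.102 ] -> [0.   0.01 4.4 ]
```

View pics/c1.png

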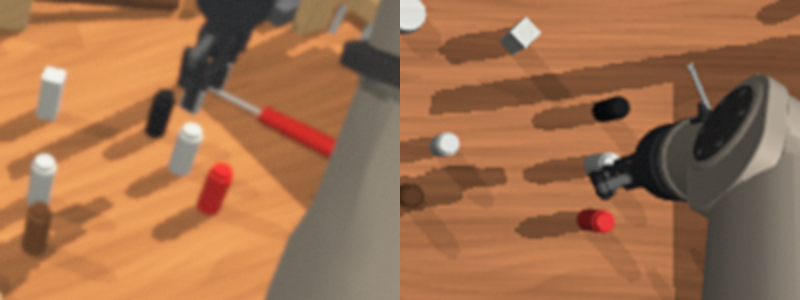

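The gripper stands over the steel dog (side (463,195) in the full frame), with black and red clear on either side. Descending to grasp.

>>> servo_tool(motion=[-0.08,0.07,0.8,0,0,0,0.4,0,0,1,0,0,0,0.4,0,0,1,0,0,0,0.4,0,0,0.95,0,0,0,0.4,0,0,0.6,0,0,0,0.4])

```text
t: 3.1
eef_pos: [0.4611, -0.3671, 0.1014]
tool_rot: [-0.0, 0.978, 0.206, -0.001]
contact_force: [1.1, 0.1, 0.3]
gripper_width: 0.6
grasp_force: 0.0
```

>>> servo_tool(motion=[0,0,0,0,0,0,0.4,0,0,0,0,0,0,1,0,0,0,0,0,0,1,0,0,0,0,0,0,1,0,0,0,0,0,0,1], grip_force=60)

```text
t: 3.72
eef_pos: [0.4624, -0.3672, 0.1037]
tool_rot: [0.001, 0.978, 0.207, 0.001]
contact_force: [0.4, -0.8, 6.8]
gripper_width: 0.31
grasp_force: 59.3
```

>>> servo_tool(motion=[0,0,-0.5,0,0,0,1,0,0,-1,0,0,0,1,0,0,-1,0,0,0,1,0,0,-1,0,0,0,1,0,0,-1,0,0,0,1])

```text
t: 4.35
eef_pos: [0.4613, -0.3663, 0.1934]
tool_rot: [-0.001, 0.978, 0.207, -0.0]
contact_force: [0.4, -0.1, -3.3]
gripper_width: 0.305
grasp_force: 59.2
```

```bash
python3 -c "
from h import *
go((.515,.337,.45))"
```

```text
t 4.35 pos [ 0.4613 -0.3663  0.1934] yawY -1.154 tilt [-0.001  0.001] F [ 0.4 -0.1 -3.3] w 0.305 g 59.2
[0.515 0.337 0.45 ] -> [ 16.69 -31.08 -12.8 ]
```

>>> servo_tool(motion=[0,0,-1,0,0,-0.93,1,0,0,-1,0,0,-0.93,1,0,0,-1,0,0,-0.93,1,0,0,-1,0,0,-0.93,1,0,0,-1,0,0,-0.93,1])

```text
t: 4.97
eef_pos: [0.4611, -0.3664, 0.2932]
tool_rot: [-0.001, 0.848, 0.531, -0.0]
contact_force: [-0.2, -0.5, -3.6]
gripper_width: 0.306
grasp_force: 59.3
```

>>> servo_tool(motion=[0,0,-1,0,0,-0.93,1,0,0,-1,0,0,-0.93,1,-1,0,-1,0,0,0,1,-1,0,-1,0,0,0,1,-1,0,-1,0,0,0,1])

```text
t: 5.6
eef_pos: [0.4504, -0.426, 0.3931]
tool_rot: [-0.001, 0.767, 0.642, -0.0]
contact_force: [0.8, 0.3, -4.4]
gripper_width: 0.307
grasp_force: 59.3
```

```bash
python3 -c "
from h import *
go((.515,.337,.45))"
```

```text
t 5.6 pos [ 0.4504 -0.426   0.3931] yawY -0.177 tilt [-0.002  0.001] F [ 0.8  0.3 -4.4] w 0.307 g 59.3
[0.515 0.337 0.45 ] -> [38.12 -3.56 -2.81]
```

>>> servo_tool(motion=[1,-0.1,-1,0,0,0,1,1,-0.1,-1,0,0,0,1,1,-0.1,-0.8,0,0,0,1,1,-0.1,0,0,0,0,1,1,-0.1,0,0,0,0,1])

```text
t: 6.22
eef_pos: [0.459, -0.3237, 0.4483]
tool_rot: [-0.0, 0.767, 0.642, -0.0]
contact_force: [-0.5, -0.6, -3.5]
gripper_width: 0.308
grasp_force: 59.4
```

>>> servo_tool(motion=[1,-0.1,0,0,0,0,1,1,-0.1,0,0,0,0,1,1,-0.1,0,0,0,0,1,1,-0.1,0,0,0,0,1,1,-0.1,0,0,0,0,1])

```text
t: 6.85
eef_pos: [0.467, -0.2242, 0.4489]
tool_rot: [-0.0, 0.767, 0.642, 0.0]
contact_force: [0.3, -0.2, -3.0]
gripper_width: 0.306
grasp_force: 59.4
```

>>> servo_tool(motion=[1,-0.1,0,0,0,0,1,1,-0.1,0,0,0,0,1,1,-0.1,0,0,0,0,1,1,-0.1,0,0,0,0,1,1,-0.1,0,0,0,0,1])

```text
t: 7.48
eef_pos: [0.4747, -0.1239, 0.4489]
tool_rot: [0.0, 0.767, 0.642, 0.0]
contact_force: [-0.4, 0.5, -3.0]
gripper_width: 0.308
grasp_force: 59.4
```

>>> servo_tool(motion=[1,-0.1,0,0,0,0,1,1,-0.1,0,0,0,0,1,1,-0.1,0,0,0,0,1,1,-0.1,0,0,0,0,1,1,-0.1,0,0,0,0,1])

```text
t: 8.1
eef_pos: [0.4824, -0.0238, 0.449]
tool_rot: [0.0, 0.767, 0.642, 0.0]
contact_force: [0.4, 0.6, -3.0]
gripper_width: 0.314
grasp_force: 59.4
```

>>> servo_tool(motion=[1,-0.1,0,0,0,0,1,1,-0.1,0,0,0,0,1,1,-0.1,0,0,0,0,1,1,-0.1,0,0,0,0,1,1,-0.1,0,0,0,0,1])

```text
t: 8.72
eef_pos: [0.4901, 0.0763, 0.449]
tool_rot: [0.0, 0.767, 0.642, 0.0]
contact_force: [0.1, -0.2, -1.8]
gripper_width: 0.307
grasp_force: 59.4
```

>>> servo_tool(motion=[1,-0.1,0,0,0,0,1,1,-0.1,0,0,0,0,1,1,-0.1,0,0,0,0,1,1,-0.1,0,0,0,0,1,1,-0.1,0,0,0,0,1])

```text
t: 9.35
eef_pos: [0.4978, 0.1764, 0.4489]
tool_rot: [0.0, 0.767, 0.642, 0.0]
contact_force: [-0.1, -0.6, -1.9]
gripper_width: 0.308
grasp_force: 59.4
```

```bash
python3 -c "
from h import *
go((.515,.337,.37),(.515,.337,.3175))"
```

```text
t 9.35 pos [0.4978 0.1764 0.4489] yawY -0.178 tilt [ 0. -0.] F [-0.1 -0.6 -1.9] w 0.308 g 59.4
[0.515 0.337 0.37 ] -> [ 8.05 -0.57  3.95]
[0.515  0.337  0.3175] -> [ 0.   -0.    2.62]
```

>>> servo_tool(motion=[1,-0.07,0,0,0,0,1,1,-0.07,0,0,0,0,1,1,-0.07,0,0,0,0,1,1,-0.07,0,0,0,0,1,1,-0.07,0,0,0,0,1])

```text
t: 9.98
eef_pos: [0.5086, 0.276, 0.4489]
tool_rot: [0.0, 0.767, 0.642, -0.0]
contact_force: [0.3, -0.3, -3.1]
gripper_width: 0.308
grasp_force: 59.4
```

>>> servo_tool(motion=[1,-0.07,0,0,0,0,1,1,-0.07,1,0,0,0,1,1,-0.07,1,0,0,0,1,0,0,1,0,0,0,1,0,0,0.6,0,0,0,1])

```text
t: 10.6
eef_pos: [0.5151, 0.3351, 0.3756]
tool_rot: [-0.0, 0.767, 0.642, -0.001]
contact_force: [-0.0, -0.3, -2.8]
gripper_width: 0.309
grasp_force: 59.4
```

>>> servo_tool(motion=[0,0,0,0,0,0,1])

```text
t: 10.72
eef_pos: [0.5153, 0.3344, 0.3761]
tool_rot: [0.0, 0.767, 0.641, -0.001]
contact_force: [-1.2, -0.3, -2.9]
gripper_width: 0.305
grasp_force: 59.3
```

```bash
python3 - <<'E'
from h import *
go((.515,.337,.3175))
a=save("side","s2.png");b=save("top","t2.png")
ims=[cv2.resize(a[100:280,80:320],(400,300)),cv2.resize(b[90:270,110:350],(400,300))]
cv2.imwrite("pics/c2.png",np.hstack(ims)[:,:,::-1])
E
```

```text
t 10.72 pos [0.5153 0.3344 0.3761] yawY -0.178 tilt [-0.001 -0.001] F [-1.2 -0.3 -2.9] w 0.305 g 59.3
[0.515  0.337  0.3175] -> [ 0.13 -0.04  2.93]
```

View pics/c2.png

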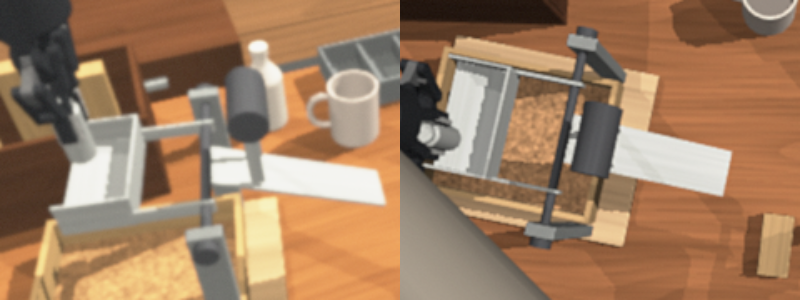

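The dog hangs over the near half of the bucket (crop side (78,150), top (435,138)) and nothing is touching. Lowering.

>>> servo_tool(motion=[0.1,0,0.8,0,0,0,1,0,0,0.8,0,0,0,1,0,0,0.7,0,0,0,1,0,0,0.4,0,0,0,1,0,0,0.1,0,0,0,1])

```text
t: 11.45
eef_pos: [0.5156, 0.3365, 0.3201]
tool_rot: [-0.0, 0.767, 0.642, -0.001]
contact_force: [0.1, 0.5, -2.0]
gripper_width: 0.306
grasp_force: 59.4
```

>>> servo_tool(motion=[0,0,0.05,0,0,0,1,0,0,0,0,0,0,1])

```text
t: 11.7
eef_pos: [0.5159, 0.3369, 0.3204]
tool_rot: [0.0, 0.767, 0.642, 0.0]
contact_force: [-0.1, 0.5, -2.6]
gripper_width: 0.306
grasp_force: 59.4
```

>>> servo_tool(motion=[0,0,0.15,0,0,0,1,0,0,0.1,0,0,0,1,0,0,0,0,0,0,1])

```text
t: 12.08
eef_pos: [0.5158, 0.3368, 0.3152]
tool_rot: [0.0, 0.767, 0.642, 0.0]
contact_force: [-0.2, 0.1, 1.3]
gripper_width: 0.311
grasp_force: 59.7
```

>>> servo_tool(motion=[0,0,0,0,0,0,0.56,0,0,0,0,0,0,0.56,0,0,0,0,0,0,0.56])

```text
t: 12.45
eef_pos: [0.5158, 0.3368, 0.3151]
tool_rot: [-0.0, 0.767, 0.642, 0.0]
contact_force: [-0.4, -0.5, -0.7]
gripper_width: 0.44
grasp_force: 0.0
```

>>> servo_tool(motion=[0,0,-0.4,0,0,0,0.56,0,0,-0.8,0,0,0,0.56,0,0,-1,0,0,0,0.5,0,0,-1,0,0,0,0.5,0,0,-1,0,0,0,0.4])

```text
t: 13.08
eef_pos: [0.5158, 0.3368, 0.4009]
tool_rot: [0.0, 0.767, 0.642, 0.001]
contact_force: [-0.6, -0.2, -0.4]
gripper_width: 0.604
grasp_force: 0.0
```

>>> servo_tool(motion=[-1,0.1,-1,0,0,0,0.4,-1,0.1,-1,0,0,0,0.4,-1,0.1,-0.5,0,0,0,0.4,-1,0.1,0,0,0,0,0.4,-1,0.1,0,0,0,0,0.4])

```text
t: 13.7
eef_pos: [0.5078, 0.236, 0.4501]
tool_rot: [0.0, 0.767, 0.642, 0.0]
contact_force: [-0.7, -0.1, 0.0]
gripper_width: 0.601
grasp_force: 0.0
```

>>> servo_tool(motion=[-1,0.1,0,0,0,0,0.4,-1,0.1,0,0,0,0,0.4,-1,0.1,0,0,0,0,0.4,-1,0.1,0,0,0,0,0.4,-1,0.1,0,0,0,0,0.4])

```text
t: 14.32
eef_pos: [0.4999, 0.1359, 0.45]
tool_rot: [0.0, 0.767, 0.642, 0.0]
contact_force: [-0.2, -0.0, -0.1]
gripper_width: 0.601
grasp_force: 0.0
```

```bash
python3 - <<'E'
from h import *
go((.484,-.175,.2),(.484,-.175,.102))
a=save("side","s3.png");b=save("top","t3.png")
ims=[cv2.resize(a[100:280,80:320],(400,300)),cv2.resize(b[90:270,110:350],(400,300))]
cv2.imwrite("pics/c3.png",np.hstack(ims)[:,:,::-1])
E
```

```text
t 14.32 pos [0.4999 0.1359 0.45  ] yawY -0.177 tilt [0.001 0.   ] F [-0.2 -0.  -0.1] w 0.601 g 0.0
[ 0.484 -0.175  0.2  ] -> [-15.44   1.94  12.5 ]
[ 0.484 -0.175  0.102] -> [-0.  -0.   4.9]
```

View pics/c3.png

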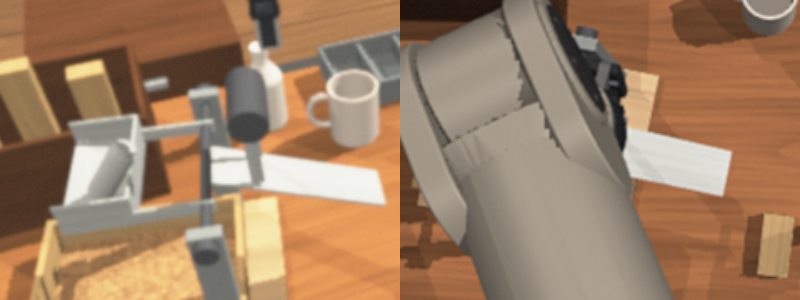

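The dog in the bucket looks tilted, so I check its pose in an enlargement.

```bash
python3 - <<'E'
from h import *
a=cv2.imread("pics/s3.png")[160:250,105:185]
a=cv2.resize(a,None,fx=6.5,fy=6.5,interpolation=cv2.INTER_CUBIC)
p=[.5269,.2228,-.1776]
c,s=np.cos(p[2]),np.sin(p[2])
def W(X): return np.array(X,float)/1e3@np.array([[c,s,0],[-s,c,0],[0,0,1]])+[p[0],p[1],0]
def d(X,col):
    q=((proj("side",W(X))-[105,160]+.5)*6.5).astype(int); cv2.polylines(a,[q.reshape(-1,1,2)],False,col,1)
t=np.radians(8)
d([[-32,110,210],[-32,110-68*np.sin(t),210+68*np.cos(t)]],(0,0,255))
f=lambda x,y,h:[x,110+y*np.cos(t)-h*np.sin(t),210+y*np.sin(t)+h*np.cos(t)]
d([f(-65,-35,0),f(65,-35,0),f(65,35,0),f(-65,35,0),f(-65,-35,0)],(0,255,0))
d([f(-65,-35,30),f(65,-35,30)],(255,0,0))
cv2.imwrite("pics/c4.png",a)
E
```

```text
(no output)
```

View pics/c4.png

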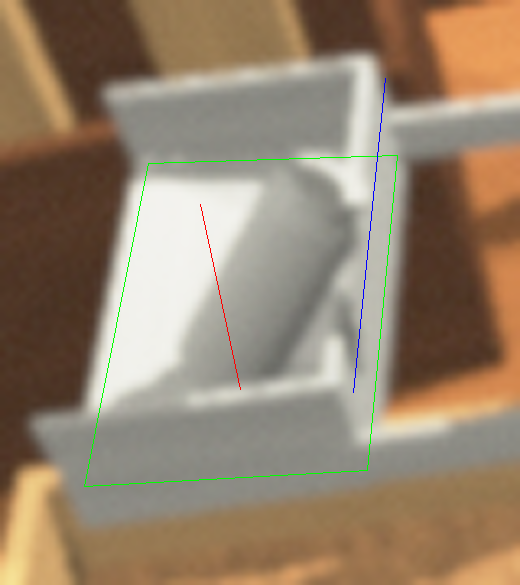

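The dog fell over because I released it vertical on an 8° slope. I move on toward dog_a, which clears the top view, and measure how it lies.

>>> servo_tool(motion=[-1,0.13,0,0,0,0,0.4,-1,0.13,0,0,0,0,0.4,-1,0.13,0,0,0,0,0.4,-1,0.13,0,0,0,0,0.4,-1,0.13,0,0,0,0,0.4])

```text
t: 15.05
eef_pos: [0.4953, 0.0362, 0.4496]
tool_rot: [0.0, 0.767, 0.642, 0.0]
contact_force: [0.3, -0.1, 0.2]
gripper_width: 0.601
grasp_force: 0.0
```

>>> servo_tool(motion=[-1,0.13,0,0,0,0,0.4,-1,0.13,0,0,0,0,0.4,-1,0.13,0,0,0,0,0.4,-1,0.13,0,0,0,0,0.4,-1,0.13,0,0,0,0,0.4])

```text
t: 15.68
eef_pos: [0.4907, -0.0645, 0.4496]
tool_rot: [0.0, 0.767, 0.642, 0.0]
contact_force: [-0.6, 0.1, 0.1]
gripper_width: 0.601
grasp_force: 0.0
```

```bash
python3 - <<'E'
from h import *
a=save("side","s5.png");b=save("top","t5.png")
p=[.5269,.2228,-.1776]
c,s=np.cos(p[2]),np.sin(p[2])
def W(X): return np.array(X,float)/1e3@np.array([[c,s,0],[-s,c,0],[0,0,1]])+[p[0],p[1],0]
t=np.radians(8)
f=lambda x,y,h:[x,110+y*np.cos(t)-h*np.sin(t),210+y*np.sin(t)+h*np.cos(t)]
out=[]
for n,im,x0,y0 in(("side",a,105,160),("top",b,120,115)):
    k=6.5; o=cv2.resize(im[y0:y0+90,x0:x0+60 if n=="x" else x0+61],None,fx=k,fy=k,interpolation=cv2.INTER_CUBIC)
    def d(X,col):
        q=((proj(n,W(X))-[x0,y0]+.5)*k).astype(int); cv2.polylines(o,[q.reshape(-1,1,2)],False,col,1)
    for x in(-32,0,32): d([f(x,-35,14),f(x,35,14)],(0,255,0))
    for y in(-35,-21,0,21): d([f(-65,y,14),f(65,y,14)],(0,0,255) if y else (255,0,0))
    out.append(o)
cv2.imwrite("pics/c5.png",np.hstack(out)[:,:,::-1])
E
```

```text
(no output)
```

View pics/c5.png

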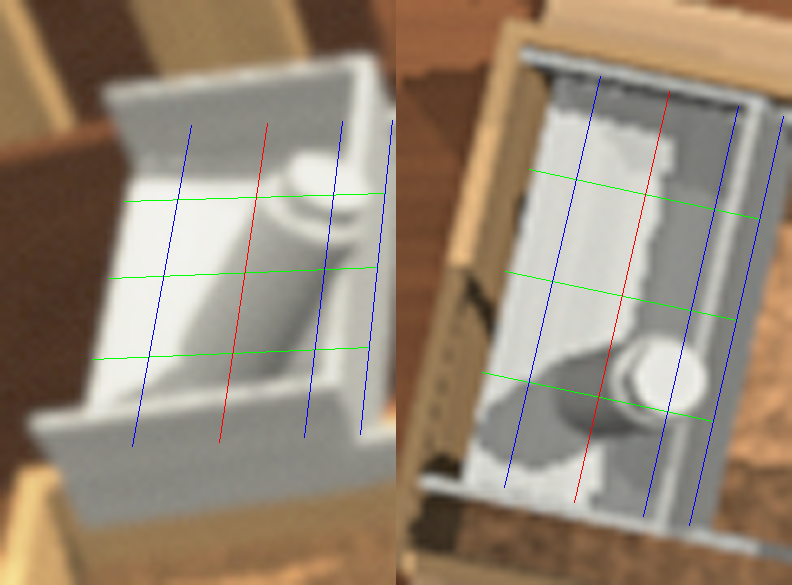

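```bash
python3 - <<'E'
from h import *
P,e=tri((154.5,186.9),(162.5,172.4)); p=[.5269,.2228,-.1776]
c,s=np.cos(p[2]),np.sin(p[2]); R=np.array([[c,s,0],[-s,c,0],[0,0,1]])
print(P,e,(R@(P-[p[0],p[1],0]))*1e3)
go((.484,-.175,.2),(.484,-.175,.102))
E
```

```text
[0.51708493 0.29585803 0.27225655] 0.002963294830428587 [-22.56768522  70.17485884 272.25654927]
t 15.78 pos [ 0.4906 -0.0664  0.4493] yawY -0.18 tilt [ 0. -0.] F [-0.   0.8 -0.6] w 0.6 g 0.0
[ 0.484 -0.175  0.2  ] -> [-5.4   0.64 12.47]
[ 0.484 -0.175  0.102] -> [ 0.  -0.   4.9]
```

The first dog stands in the bucket leaning about 24° against the axle-side wall (button at tipper (-23,70,272)). It is upright enough and the bucket has not tripped. I'll set the second one tilted 8° to match the floor and a little further out. Now I grasp dog_a.

>>> servo_tool(motion=[-1,0.13,1,0,0,0,0.4,-1,0.13,1,0,0,0,0.4,-1,0.13,1,0,0,0,0.4,-1,0.13,1,0,0,0,0.4,-1,0.12,1,0,0,0,0.4])

```text
t: 16.4
eef_pos: [0.4861, -0.1646, 0.3488]
tool_rot: [0.0, 0.766, 0.642, 0.001]
contact_force: [0.6, 0.7, 0.1]
gripper_width: 0.602
grasp_force: 0.0
```

>>> servo_tool(motion=[-0.4,0,1,0,0,0,0.4,0,0,1,0,0,0,0.4,0,0,1,0,0,0,0.4,0,0,1,0,0,0,0.4,0,0,1,0,0,0,0.4])

```text
t: 17.02
eef_pos: [0.4849, -0.1719, 0.2487]
tool_rot: [0.0, 0.766, 0.642, 0.001]
contact_force: [-0.0, 0.4, 0.6]
gripper_width: 0.595
grasp_force: 0.0
```

>>> servo_tool(motion=[0,0,1,0,0,0,0.4,0,0,0.5,0,0,0,0.4,0,0,0,0,0,0,0.4])

```text
t: 17.4
eef_pos: [0.4842, -0.1728, 0.2187]
tool_rot: [-0.0, 0.767, 0.642, 0.0]
contact_force: [0.1, 0.1, 0.3]
gripper_width: 0.6
grasp_force: 0.0
```

```bash
python3 -c "
from h import *
go((.484,-.175,.2),(.484,-.175,.102))"
```

```text
t 17.4 pos [ 0.4842 -0.1728  0.2187] yawY -0.176 tilt [-0.001  0.001] F [0.1 0.1 0.3] w 0.6 g 0.0
[ 0.484 -0.175  0.2  ] -> [-0.11  0.01  0.94]
[ 0.484 -0.175  0.102] -> [-0.   0.   4.9]
```

>>> servo_tool(motion=[-0.1,0,1,0,0,0,0.4,0,0,1,0,0,0,0.4,0,0,1,0,0,0,0.4,0,0,1,0,0,0,0.4,0,0,1,0,0,0,0.4])

```text
t: 18.02
eef_pos: [0.4846, -0.1756, 0.1193]
tool_rot: [0.001, 0.767, 0.642, 0.001]
contact_force: [0.2, -0.1, -0.4]
gripper_width: 0.599
grasp_force: 0.0
```

>>> servo_tool(motion=[0,0,0.8,0,0,0,0.4,0,0,0,0,0,0,0.4,0,0,0,0,0,0,1,0,0,0,0,0,0,1,0,0,0,0,0,0,1])

```text
t: 18.65
eef_pos: [0.4844, -0.1758, 0.1039]
tool_rot: [0.001, 0.767, 0.642, 0.001]
contact_force: [-0.1, 0.5, 6.3]
gripper_width: 0.309
grasp_force: 59.4
```

>>> servo_tool(motion=[0,0,0,0,0,0,1,0,0,-0.5,0,0,0,1,0,0,-1,0,0,0,1,0,0,-1,0,0,0,1,0,0,-1,0,0,0,1])

```text
t: 19.27
eef_pos: [0.483, -0.1756, 0.1736]
tool_rot: [-0.0, 0.767, 0.642, -0.0]
contact_force: [0.7, 0.0, -2.4]
gripper_width: 0.309
grasp_force: 59.3
```

```bash
python3 - <<'E'
from h import *
p=[.5269,.2228,-.1776]
c,s=np.cos(p[2]),np.sin(p[2])
def W(*X): return np.array(X,float)/1e3@np.array([[c,s,0],[-s,c,0],[0,0,1]])+[p[0],p[1],0]
a=W(33,101.7,400)
go((a[0],a[1]-.35,.45),(a[0],a[1],.45),W(33,101.7,314.5))
E
```

```text
t 19.27 pos [ 0.483  -0.1756  0.1736] yawY -0.178 tilt [-0.001  0.   ] F [ 0.7  0.  -2.4] w 0.309 g 59.3
[ 0.57734805 -0.03292973  0.45      ] -> [  7.86   3.37 -13.82]
[0.57734805 0.31707027 0.45      ] -> [17.22 -3.09  0.  ]
[0.57734805 0.31707027 0.3145    ] -> [-0.    0.01  6.77]
```

>>> servo_tool(motion=[0,0,-1,0,0,0,1,1,0,-1,0,0,0,1,1,0,-1,0,0,0,1,1,0,-1,0,0,0,1,1,0,-1,0,0,0,1])

```text
t: 19.9
eef_pos: [0.497, -0.0963, 0.2736]
tool_rot: [-0.0, 0.767, 0.642, -0.0]
contact_force: [0.9, -0.4, -3.0]
gripper_width: 0.309
grasp_force: 59.4
```

>>> servo_tool(motion=[1,0,-1,0,0,0,1,1,0,-1,0,0,0,1,1,0,-1,0,0,0,1,1,0,-1,0,0,0,1,1,0,-1,0,0,0,1])

```text
t: 20.52
eef_pos: [0.5145, 0.0021, 0.3735]
tool_rot: [-0.0, 0.767, 0.642, -0.001]
contact_force: [0.8, -0.0, -2.5]
gripper_width: 0.309
grasp_force: 59.4
```

>>> servo_tool(motion=[1,0,-1,0,0,0,1,1,0,-1,0,0,0,1,1,0,-1,0,0,0,1,1,0,-0.8,0,0,0,1,1,0,0,0,0,0,1])

```text
t: 21.15
eef_pos: [0.5327, 0.1006, 0.4503]
tool_rot: [0.001, 0.767, 0.642, 0.001]
contact_force: [0.0, -0.8, -2.7]
gripper_width: 0.306
grasp_force: 59.4
```

>>> servo_tool(motion=[1,0,0,0,0,0,1,1,0,0,0,0,0,1,1,0,0,0,0,0,1,1,0,0,0,0,0,1,1,0,0,0,0,0,1])

```text
t: 21.78
eef_pos: [0.55, 0.1986, 0.4486]
tool_rot: [-0.0, 0.767, 0.642, -0.001]
contact_force: [-0.1, -0.2, -2.4]
gripper_width: 0.303
grasp_force: 59.4
```

>>> servo_tool(motion=[1,0.05,0,0,0,0,1,1,0.05,0,0,0,0,1,1,0.05,0,0,0,0,1,1,0.05,0,0,0,0,1,1,0.05,0,0,0,0,1])

```text
t: 22.4
eef_pos: [0.5736, 0.2972, 0.4488]
tool_rot: [-0.0, 0.767, 0.642, -0.0]
contact_force: [0.6, -0.2, -2.5]
gripper_width: 0.306
grasp_force: 59.4
```

>>> servo_tool(motion=[0.9,0,0,0,0,0,1,0,0,0,0,0.93,0,1,0,0,0,0,0,0,1])

```text
t: 22.78
eef_pos: [0.5771, 0.3121, 0.4488]
tool_rot: [-0.044, 0.766, 0.639, 0.053]
contact_force: [0.0, -1.1, -2.4]
gripper_width: 0.306
grasp_force: 59.6
```

```bash
python3 - <<'E'
from h import *
p=[.5269,.2228,-.1776]
c,s=np.cos(p[2]),np.sin(p[2])
def W(*X): return np.array(X,float)/1e3@np.array([[c,s,0],[-s,c,0],[0,0,1]])+[p[0],p[1],0]
a=W(33,101.7,400)
go(W(33,101.7,360),W(33,101.7,330),W(33,101.7,315))
print(.139*np.array([-s,c]))
E
```

```text
t 22.77 pos [0.5771 0.3121 0.4488] yawY -0.18 tilt [0.025 0.135] F [ 0.  -1.1 -2.4] w 0.306 g 59.6
[0.57734805 0.31707027 0.36      ] -> [-0.36 -0.03  4.43]
[0.57734805 0.31707027 0.33      ] -> [-0.21 -0.    1.49]
[0.57734805 0.31707027 0.315     ] -> [-0.1  -0.    0.74]
[0.02455683 0.1368136 ]
```

>>> servo_tool(motion=[-0.05,0,1,0,0,0,1,-0.1,0,1,0,0,0,1,-0.1,0,1,0,0,0,1,-0.1,0,1,0,0,0,1,-0.05,0,0.4,0,0,0,1])

```text
t: 23.4
eef_pos: [0.5769, 0.3177, 0.3591]
tool_rot: [-0.045, 0.765, 0.64, 0.052]
contact_force: [-0.4, 0.1, -2.0]
gripper_width: 0.309
grasp_force: 59.6
```

>>> servo_tool(motion=[-0.1,0,0.8,0,0,0,1,-0.1,0,0.7,0,0,0,1,0,0,0,0,0,0,1])

```text
t: 23.78
eef_pos: [0.5768, 0.3175, 0.3288]
tool_rot: [-0.045, 0.765, 0.64, 0.052]
contact_force: [-0.8, 0.5, -2.8]
gripper_width: 0.304
grasp_force: 59.6
```

```bash
python3 - <<'E'
from h import *
p=[.5269,.2228,-.1776]
c,s=np.cos(p[2]),np.sin(p[2])
def W(*X): return np.array(X,float)/1e3@np.array([[c,s,0],[-s,c,0],[0,0,1]])+[p[0],p[1],0]
go(W(33,101.7,315))
a=save("side","s6.png");b=save("top","t6.png")
ims=[cv2.resize(a[130:250,85:245],(400,300)),cv2.resize(b[90:210,110:270],(400,300))]
cv2.imwrite("pics/c6.png",np.hstack(ims)[:,:,::-1])
E
```

```text
t 23.77 pos [0.5768 0.3175 0.3288] yawY -0.178 tilt [0.022 0.135] F [-0.8  0.5 -2.8] w 0.304 g 59.6
[0.57734805 0.31707027 0.315     ] -> [-0.11  0.03  0.68]
```

View pics/c6.png

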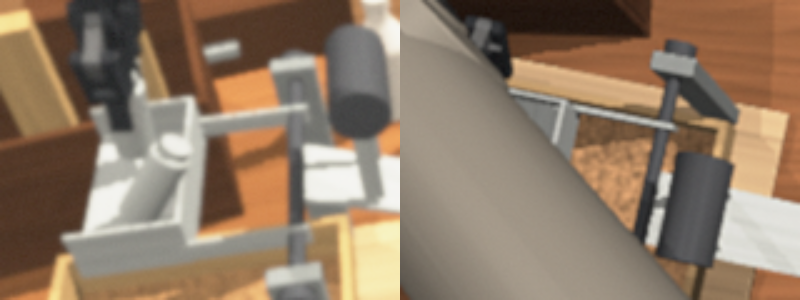

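The second dog hangs over the far half (crop (130,120)) with the first leaning beside it, clear of the fingers. Lowering to contact.

>>> servo_tool(motion=[-0.1,0,0.5,0,0,0,1,0,0,0.15,0,0,0,1,0,0,0,0,0,0,1])

```text
t: 24.25
eef_pos: [0.5771, 0.3178, 0.3169]
tool_rot: [-0.045, 0.765, 0.64, 0.053]
contact_force: [-0.0, 0.1, -2.9]
gripper_width: 0.307
grasp_force: 59.6
```

>>> servo_tool(motion=[0,0,0.1,0,0,0,1,0,0,0,0,0,0,1])

```text
t: 24.5
eef_pos: [0.5773, 0.3182, 0.3152]
tool_rot: [-0.045, 0.765, 0.64, 0.053]
contact_force: [0.2, -0.4, -2.2]
gripper_width: 0.309
grasp_force: 59.6
```

>>> servo_tool(motion=[0,0,0.05,0,0,0,1,0,0,0,0,0,0,0.56,0,0,0,0,0,0,0.56])

```text
t: 24.88
eef_pos: [0.5776, 0.3186, 0.315]
tool_rot: [-0.045, 0.765, 0.64, 0.054]
contact_force: [-0.5, 0.6, -0.2]
gripper_width: 0.44
grasp_force: 0.0
```

>>> servo_tool(motion=[0,0,-0.6,0,0,0,0.56,0,0,-1,0,0,0,0.56,0,0,-1,0,0,0,0.5,0,0,-1,0,0,0,0.5,0,0,-1,0,0,0,0.5])

```text
t: 25.5
eef_pos: [0.575, 0.3055, 0.4072]
tool_rot: [-0.045, 0.765, 0.64, 0.054]
contact_force: [-0.1, -0.1, -0.8]
gripper_width: 0.506
grasp_force: 0.0
```

>>> servo_tool(motion=[0,0,-1,0,-0.93,0,0.5,-0.5,0,-1,0,0,0,1,0,0,0,0,0,0,1,0,0,0,0,0,0,1,0,0,0,0,0,0,1])

```text
t: 26.12
eef_pos: [0.5727, 0.2923, 0.4442]
tool_rot: [-0.0, 0.767, 0.641, -0.001]
contact_force: [-0.3, 0.0, -1.0]
gripper_width: 0.004
grasp_force: 0.0
```

```bash
cat >> h.py <<'E'
p=[.5269,.2228,-.1776]
c,s=np.cos(p[2]),np.sin(p[2])
def W(*X): return np.array(X,float)/1e3@np.array([[c,s,0],[-s,c,0],[0,0,1]])+[p[0],p[1],0]
E
python3 - <<'E'
from h import *
go()
for n in("side","top"):
    im=save(n,n+"7.png")
    d=[(np.round(x["uv"]),round(x["p"],2)) for x in bot.boxes_of(n,"tail")]
    print(n,"tail",d,"dogs",[(np.round(x["uv"]),round(x["p"],2)) for x in bot.boxes_of(n,"dog_a")])
    t0=cv2.imread(f"pics/{n}0.png")[:,:,::-1]
    for k,q in(("rest",W(0,-167,145)),("rest2",W(15,-185,137)),("rest3",W(-15,-150,151)),("dump",W(0,-130,335)),("dump2",W(15,-120,325)),("dump3",W(-15,-140,345)),("cwt",W(0,-57,300))):
        u=proj(n,q)[0].astype(int); print(n,k,u,im[u[1],u[0]],"before",t0[u[1],u[0]])
E
```

```text
t 26.12 pos [0.5727 0.2923 0.4442] yawY -0.178 tilt [-0.001 -0.   ] F [-0.3  0.  -1. ] w 0.004 g 0.0
side tail [(array([195., 176.]), 0.83)] dogs [(array([171., 282.]), 0.82), (array([387., 246.]), 0.8), (array([166., 255.]), 0.6), (array([447., 186.]), 0.58)]
side rest [293 209] [237 162  94] before [243 243 239]
side rest2 [300 206] [238 164  95] before [243 242 238]
side rest3 [286 214] [239 168  98] before [241 241 236]
side dump [267 135] [191 191 181] before [114 108  97]
side dump2 [261 135] [190 190 179] before [148 118  93]
side dump3 [273 134] [186 186 177] before [134 135 129]
side cwt [227 156] [232 167 112] before [117 117 117]
top tail [(array([208., 172.]), 0.74)] dogs [(array([373., 228.]), 0.68), (array([475., 184.]), 0.66), (array([180., 185.]), 0.63), (array([190., 160.]), 0.55), (array([469., 242.]), 0.5)]
top rest [291 190] [161 104  67] before [231 230 225]
top rest2 [301 185] [183 118  77] before [229 229 224]
top rest3 [282 195] [165 107  68] before [224 224 218]
top dump [263 178] [132 132 127] before [229 228 223]
top dump2 [260 169] [129 128 125] before [194 175 160]
top dump3 [266 187] [128 129 125] before [230 229 224]
top cwt [226 172] [129 129 125] before [89 89 91]
```

The bucket dumped: the tail plate now shows at its raised position and both dogs at the tray (side (171,282), (166,255)). Going to the tail.

```bash
python3 - <<'E'
from h import *
for u,v in(((171,282),(180,185)),((166,255),(190,160))):
    P,e=tri(u,v); print(P,e,np.linalg.inv(np.array([[c,-s,0],[s,c,0],[0,0,1]]))@(P-[p[0],p[1],0])*1e3)
go(W(0,70,500),W(0,-130,500),W(0,-130,288))
E
```

```text
[0.51054431 0.33492333 0.02321584] 0.007203465951471052 [-35.90701103 107.47016678  23.21584144]
[0.57400556 0.32291266 0.03235364] 0.016829378929941352 [ 28.67792777 106.85998142  32.35363632]
t 26.43 pos [0.5727 0.2932 0.4449] yawY -0.177 tilt [-0. -0.] F [-0.9  0.2  0. ] w 0.002 g 0.0
[0.53926675 0.29169894 0.5       ] -> [-0.37 -1.63 -2.75]
[0.50393318 0.09484483 0.5       ] -> [-10.  -0.   0.]
[0.50393318 0.09484483 0.288     ] -> [ 0.   0.  10.6]
```

Both dogs lie in the tray at tipper (-36,107) and (29,107), 23–32 mm up.

>>> servo_tool(motion=[0,-0.6,-1,0,0,0,1,0,-0.6,-1,0,0,0,1,-0.3,-0.43,-0.75,0,0,0,1,-1,0,0,0,0,0,1,-1,0,0,0,0,0,1])

```text
t: 27.05
eef_pos: [0.5325, 0.2514, 0.4998]
tool_rot: [0.0, 0.767, 0.641, -0.0]
contact_force: [-0.2, -0.2, -0.2]
gripper_width: 0.0
grasp_force: 0.0
```

>>> servo_tool(motion=[-1,0,0,0,0,0,1,-1,0,0,0,0,0,1,-1,0,0,0,0,0,1,-1,0,0,0,0,0,1,-1,0,0,0,0,0,1])

```text
t: 27.68
eef_pos: [0.5146, 0.1529, 0.4996]
tool_rot: [-0.0, 0.768, 0.641, -0.001]
contact_force: [-1.3, -0.4, -0.8]
gripper_width: -0.0
grasp_force: 0.0
```

>>> servo_tool(motion=[-1,0,0,0,0,0,1,-1,0,0,0,0,0,1,-1,0,0,0,0,0,1,0,0,0,0,0,0,1])

```text
t: 28.18
eef_pos: [0.5042, 0.0934, 0.4998]
tool_rot: [0.0, 0.769, 0.64, -0.001]
contact_force: [-0.1, -0.3, 0.7]
gripper_width: -0.003
grasp_force: 0.0
```

```bash
python3 - <<'E'
from h import *
go(W(0,-130,420),W(0,-130,288))
E
```

```text
t 28.18 pos [0.5042 0.0934 0.4998] yawY -0.182 tilt [-0.001 -0.001] F [-0.1 -0.3  0.7] w -0.003 g 0.0
[0.50393318 0.09484483 0.42      ] -> [ 0.07 -0.02  3.99]
[0.50393318 0.09484483 0.288     ] -> [0.01 0.   6.6 ]
```

>>> servo_tool(motion=[0.07,0,1,0,0,0,1,0,0,1,0,0,0,1,0,0,0.8,0,0,0,1,0,0,0.5,0,0,0,1,0,0,0.4,0,0,0,1])

```text
t: 28.8
eef_pos: [0.5046, 0.0976, 0.4258]
tool_rot: [-0.0, 0.767, 0.642, 0.0]
contact_force: [0.9, 0.2, 0.1]
gripper_width: -0.0
grasp_force: 0.0
```

>>> servo_tool(motion=[0,0,0.4,0,0,0,1,0,0,0.4,0,0,0,1,0,0,0.4,0,0,0,1,0,0,0.4,0,0,0,1,0,0,0.4,0,0,0,1])

```text
t: 29.42
eef_pos: [0.5046, 0.0975, 0.3857]
tool_rot: [0.0, 0.767, 0.642, 0.0]
contact_force: [0.5, 0.1, 3.1]
gripper_width: -0.002
grasp_force: 1.1
```

>>> servo_tool(motion=[0,0,0.4,0,0,0,1,0,0,0.4,0,0,0,1,0,0,0.4,0,0,0,1,0,0,0.4,0,0,0,1,0,0,0.4,0,0,0,1])

```text
t: 30.05
eef_pos: [0.5045, 0.0974, 0.3455]
tool_rot: [-0.0, 0.767, 0.642, -0.0]
contact_force: [0.9, -0.6, 2.1]
gripper_width: 0.002
grasp_force: 0.7
```

>>> servo_tool(motion=[0,0,0.4,0,0,0,1,0,0,0.4,0,0,0,1,0,0,0.4,0,0,0,1,0,0,0.4,0,0,0,1,0,0,0.4,0,0,0,1])

```text
t: 30.68
eef_pos: [0.5044, 0.0975, 0.3055]
tool_rot: [-0.0, 0.767, 0.642, -0.0]
contact_force: [-0.5, 0.7, -0.2]
gripper_width: 0.001
grasp_force: 0.0
```

>>> servo_tool(motion=[0,0,0.4,0,0,0,1,0,0,0.4,0,0,0,1,0,0,0,0,0,0,1])

```text
t: 31.05
eef_pos: [0.5042, 0.0974, 0.2894]
tool_rot: [-0.0, 0.767, 0.642, -0.001]
contact_force: [-0.6, -0.7, 0.0]
gripper_width: -0.0
grasp_force: 0.0
```

>>> servo_tool(motion=[0,0,-1,0,0,0,1,0,0,-1,0,0,0,1,0,0,-1,0,0,0,1,0,0,-1,0,0,0,1,0,0,-1,0,0,0,1])

```text
t: 31.68
eef_pos: [0.5045, 0.0976, 0.3912]
tool_rot: [0.0, 0.767, 0.642, 0.0]
contact_force: [0.9, 0.4, -0.0]
gripper_width: 0.001
grasp_force: 0.0
```

>>> servo_tool(motion=[-1,0,-1,0,0,0,1,-1,0,-1,0,0,0,1,-1,0,-1,0,0,0,1,-1,0,0,0,0,0,1,-1,0,0,0,0,0,1])

```text
t: 32.3
eef_pos: [0.4868, -0.0014, 0.4508]
tool_rot: [0.0, 0.767, 0.642, 0.0]
contact_force: [-0.5, 0.6, -0.6]
gripper_width: -0.001
grasp_force: 0.0
```

>>> servo_tool(motion=[-1,0,0,0,0,0,1,-1,0,0,0,0,0,1,-1,0,0,0,0,0,1,-1,0,0,0,0,0,1,0,0,0,0,0,0,1])

```text
t: 32.92
eef_pos: [0.4726, -0.0809, 0.4504]
tool_rot: [0.0, 0.768, 0.641, -0.0]
contact_force: [-0.3, 0.4, 0.0]
gripper_width: 0.002
grasp_force: 0.0
```

```bash
python3 - <<'E'
from h import *
go()
for n in("side","top"):
    im=save(n,n+"9.png")
    print(n,"dogs",[(np.round(x["uv"]),round(x["p"],2)) for x in bot.boxes_of(n,"dog_a")])
    t0=cv2.imread(f"pics/{n}0.png")[:,:,::-1]
    for k,q in(("rest",W(0,-167,145)),("rest2",W(15,-185,137)),("rest3",W(-15,-150,151)),("cwt",W(0,-57,300)),("floor",W(-10,125,212)),("rim",W(30,75,240))):
        u=proj(n,q)[0].astype(int); print(n,k,u,im[u[1],u[0]],"before",t0[u[1],u[0]])
    d=np.abs(im.astype(int)-t0).max(2)[100:300,90:320]>40; print("changed near tipper",d.sum(), np.argwhere(d).mean(0)[::-1]+[90,100] if d.any() else "")
E
```

```text
t 32.92 pos [ 0.4726 -0.0809  0.4504] yawY -0.18 tilt [ 0. -0.] F [-0.3  0.4  0. ] w 0.002 g 0.0
side dogs [(array([175., 280.]), 0.95), (array([175., 253.]), 0.87), (array([385., 245.]), 0.72), (array([473., 222.]), 0.57), (array([452., 183.]), 0.56)]
side rest [293 209] [243 243 239] before [243 243 239]
side rest2 [300 206] [243 243 238] before [243 242 238]
side rest3 [286 214] [241 241 235] before [241 241 236]
side cwt [227 156] [118 118 119] before [117 117 117]
side floor [133 211] [240 239 233] before [239 239 232]
side rim [159 181] [219 219 209] before [218 218 207]
changed near tipper 1384 [178.07369942 262.83236994]
top dogs [(array([196., 159.]), 0.74), (array([185., 187.]), 0.68), (array([478., 184.]), 0.65), (array([469., 239.]), 0.61)]
top rest [291 190] [227 226 220] before [231 230 225]
top rest2 [301 185] [224 224 219] before [229 229 224]
top rest3 [282 195] [219 219 211] before [224 224 218]
top cwt [226 172] [84 85 87] before [89 89 91]
top floor [147 163] [210 210 204] before [219 219 213]
top rim [171 147] [200 200 193] before [207 207 199]
changed near tipper 2694 [149.04417223 221.55679287]
```

The bucket is back at rest (tail, counterweight, floor and rim pixels match the first picture), and both dogs are in the tray. The robot touches nothing.

```bash
python3 -c "
from station import bot
print(bot.hand_in())"
```

```text
the job is handed in; nothing more can be done
None
```

The job is handed in at about 33 s of the 72 s: both bench dogs tripped the bucket and are in the tray, and the empty bucket is back upright, though the first dog was leaning about 24° against the bucket's axle-side wall, not standing square, before the trip.

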